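Hold a spring clamp open round the edge of a price card

ROBOT

A 7-joint arm with a two-finger parallel gripper is mounted at the origin on the work surface. World frame = base frame: x ahead of the robot, y to its left, z up, the work surface at z = 0. Lengths are in mm, angles in rad, forces in N, time in s.
With the tool pointing down it reaches from about 350 to 900 mm from the base axis. Payload 7.2 kg.
Tool frame: the origin (TCP) lies at the very end of the fingers, on their centre line; the grasp point (between the pads) lies 19 mm behind it; x points along the fingers, y is the direction in which the jaws open and shut, and the axes are right-handed (so a half turn about x gives the same grasp; the last joint's range is limited). The gripper opens to 88 mm and grips with 3 to 60 N. Pads are 20 mm wide; open, the fingers measure 115 mm over their backs; the gripper's body (75 mm by 178 mm) begins 61 mm behind the grasp point.
Start: joints at [1.08, 0.411, -0.013, 1.596, 0.006, 1.134, -0.082], TCP at [256.436, -569.973, 222.653] pointing down, gripper open.
Joint ranges: [-2.95, 2.95], [-0.29, 1.99], [-1.47, 1.44], [0.14, 2.54], [-1.03, 4.17], [0.13, 1.85], [-2.86, 2.86]. Speed limits (rad/s): [2.39, 2.39, 3.01, 3.01, 3.14, 3.14, 3.14].

INTERFACE

Orientations are given as a unit quaternion [w, x, y, z].
In Python, from plant import robot gives the robot as it stands. The module is installed in compiled form; this text tells all that it offers.
- The arm moves only by the tool arm_command, never from a script. Its argument "rows" is text: rows parted by semicolons, each of 7 numbers parted by spaces: the shift along the tool's x, y, z in m, then the turn, a rotation vector about the tool's x, y, z in degrees, then the finger opening in m, from 0 to 0.0878. A call has exactly 10 rows; each row is the pose to reach, as a shift and turn from the pose commanded when the call began, along the tool's axes at that moment; what a row does not reach only later rows make up. A row lasts 1/12 s, in which the tool goes at most 41.7 mm and 7.16 degrees, less where a joint would pass 70% of its speed; a pose out of reach is approached as far as the arm can. A call with a gripper value outside its range is refused whole. The fingers move at their own pace and stop on an object; "newtons" is the grip in N (left out, the last holds). Time passes only in rows, so rows that repeat a pose let the fingers close, or fill a call up. It gives the time, the measured TCP pose, the force and the opening at its end, in the units of the state.
- robot.get_obs(): the state, without advancing time (a new reading comes with each control period).
- robot.grab_frame(name): name is "side" or "top" or "wrist"; returns a dict with "color" (400x640x3 uint8, blue, green, red), "intrinsics" (3x3 intrinsics, pixels), "k1" (the pictures are not rectified: a ray, as slopes to the right and down, at radius r is drawn at 1 + k1 r^2 times it, then the intrinsics apply), "world_to_cam" (4x4, takes a point from world to camera coordinates); the wrist camera has in their place "T_tool_cam" (4x4, takes a point from camera to tool coordinates, whose origin is the TCP and whose axes are the tool frame's). Camera axes: x right, y down, z forward; pixel columns grow to the right and rows downward; lengths in mm; the calibration is good to about 2 mm. A picture is of the moment at which its call begins: read the wrist's pose just before it. There is no depth.
- robot.finish_job(): hands the job in, once; it reports no verdict.
The state is a dict: "t": time; "joint_positions": joint angles; "dq": joint speeds; "tau": joint torques, N m; "eef_pos": TCP position; "tcp_rot": TCP orientation; "ft_force": force on the tool from outside, world axes, zero at the start; "ft_torque": the same for the moment, N m; "finger_gap": finger opening in mm.
Only numpy, scipy, OpenCV 4.12 (cv2) and the standard library are available. Lean on these libraries where they do the work, as an engineer would, in place of code of your own. Each camera call takes 0.05 s, during which the arm holds its last target. There are 200 camera calls.

TASK

An offer ticket is about to be added to the price card on the counter: pick up the orange spring clamp, squeeze its handles until the jaws gape wide, and bring it level and square around the card's free upright edge (the one away from the post), at about mid-height, with the edge well inside the mouth and nothing touching the card. Finish while holding it there, clear of the counter and still squeezed wide open, so that the ticket can be slipped in; nothing is put down or let go. Leave the stand and the other goods where they are.

Things in the scene. Friction and masses are not known exactly. Their poses are not given: they have to be found in the camera images.
- clip: Orange spring clamp with black rubber grips, lying on its side, 24 mm thick, 126 mm long, about 90 g. Origin: on the hinge pin's axis at the underside. x points to the jaw tips, which end 49 mm ahead of the pin; y is across, the way handles and jaws move; z is along the pin (up). Two straight handles, one each side, run back 77 mm from the pin, splayed 0.3 rad each.
- clip_grip (a point): Between the handles, 50 mm behind the pin (x = -50 mm), 12 mm above the underside: where to take it. At rest the handles measure 60 mm over their outsides here (77 mm at their ends); squeezed to the stop, 28 mm and parallel. The clamp may shift some mm along its length in the fingers as it is squeezed.
- clip_mouth (a point): Middle between the two jaw tips, 45 mm ahead of the pin (x = +45 mm), at half the thickness (12 mm above the underside). With the clamp fully open the jaws stand about 28 mm apart here (23 mm at the narrowest, the back of the pads), and the throat is clear from the tips back to 8 mm ahead of the pin.
- clip_left (a joint): Opening of the +y half: 0 shut, 0.30 rad at the stop. Both halves open equally when the handles are squeezed together; the spring shuts them when let go. Pushed 50 mm behind the pin, each handle starts to move at 6 N and reaches the stop at 12 N; the stop may be leant on (20 to 30 N of grip is a good squeeze).
- clip_right (a joint): Opening of the -y half: 0 shut, 0.30 rad at the stop; the same spring force.
- stand: Loose price-card stand, 0.75 kg: round dark foot (120 mm across, 13 mm high), a post in its middle (10 mm thick, 204 mm high) and a stiff white card with printed bands, 5 x 148 x 105 mm, held by one edge like a flag. Origin: centre of the foot's underside. The card lies in the stand's y-z plane, from the post to y = +156 mm, 55 to 160 mm above the counter.
- card_edge (a point): Middle of the card's free upright edge: in the stand's frame at y = +156 mm, 107.5 mm above the counter, in the middle of the card's thickness. From here the card runs along the stand's -y direction to the post.
- bulb_box: Bystander: white, black and orange bulb carton, 50 x 50 mm, 75 mm high; origin at the centre of its underside.
- tape: Bystander: red tape roll, 68 mm across, 48 mm high; origin at the centre of its underside.
- horn: Bystander: black disc horn, 96 mm across, 55 mm high; origin at the centre of its underside.
There are look-alikes about, which are no part of the job. Leave any turquoise look-alike of the clip alone.

How it is judged (in metres and radians):
On the way:
1. the clamp is lifted in the fingers, clear of the counter, and squeezed wide open before it goes round the card (height (world z) of clip above 0.02 m and value of joint each of clip_left, clip_right above 0.2 rad and contact force between the fingers and clip above 3 N and horizontal distance between clip_mouth and card_edge above 0.012 m), for 0.1 s.
At the end, for the whole second after the job is handed in: Fingers alone hold the clamp, still, opened 0.2 rad or more a side, level and in line with the card within 15 degrees; the free edge lies 8 mm or more inside the mouth, within 30 mm of mid-height; nothing touches the stand, upright within 12 mm of its place (x of card_edge in the frame of clip between 0.009 and 0.037 m and y of card_edge in the frame of clip between -0.012 and 0.012 m and z of clip_mouth in the frame of card_edge between -0.03 and 0.03 m and angle between the x axis of clip and the y axis of stand, either way round below 0.26 rad and angle between the z axis of clip and the z axis of stand, either way round below 0.26 rad and value of joint each of clip_left, clip_right above 0.2 rad and contact force between the fingers and clip above 3 N and contact force between each of clip, the arm, the fingers and stand below 0.2 N and contact force between clip and bulb_box below 0.2 N and linear speed of clip below 0.02 m/s and distance of stand from where it was at the start of the episode below 0.012 m and angle between stand's own z axis and vertical below 0.05 rad); the arm keeps its last pose, push and grip.
It fails at once if the stand is shoved or tipped (distance of stand from where it was at the start of the episode above 0.015 m or angle between stand's own z axis and vertical above 0.12 rad or distance of card_edge from where it was at the start of the episode above 0.025 m).
It fails at once if the card or stand is pressed hard (contact force between any of clip, the fingers and stand above 8 N).
It fails at once if a bystander is disturbed (distance of any of bulb_box, tape, horn from where it was at the start of the episode above 0.02 m).
It also fails if it takes over 38 s, if anything falls off the work surface, if the arm or the gripper's body presses on something with over 40 N, if the wrist force passes 120 N, or if a joint passes its speed limit or range.

## Working session

There is one attempt and no reset: what is moved stays moved. The work goes in short steps, Python scripts to look and compute and a tool call to move; the robot and the scene stay as the last step left them, time stands still between calls to the robot, and variables do not carry over. Pictures are saved under pics/ and viewed, about 8 in all and at most 12, crops included, and the job is handed in when it is done.

Besides the shell and the picture viewer there is one more tool, called after "Request:" in YAML: its name, and indented under it one key for each argument. arm_command: Moves the arm, as the interface text tells. Its arguments: {"type":"object","properties":{"rows":{"type":"string"},"newtons":{"type":"number"}},"required":["rows"]}

```bash
mkdir -p pics
cat > h.py <<'E'
import numpy as np, cv2
from plant import robot
from scipy.spatial.transform import Rotation as R
def rot(q): return R.from_quat([q[1],q[2],q[3],q[0]]).as_matrix()
def grab(n):
    o=robot.get_obs(); f=robot.grab_frame(n)
    if n=="wrist":
        T=np.eye(4);T[:3,:3]=rot(o["tcp_rot"]);T[:3,3]=o["eef_pos"]
        f["world_to_cam"]=np.linalg.inv(T@np.array(f["T_tool_cam"]))
    return f
def ray(f,u,v):
    K=np.array(f["intrinsics"]);W=np.array(f["world_to_cam"])
    p=np.array([(u-K[0,2])/K[0,0],(v-K[1,2])/K[1,1]]);s=p.copy()
    for _ in range(20): s=p/(1+f["k1"]*(s@s))
    c=-W[:3,:3].T@W[:3,3]; d=W[:3,:3].T@np.array([s[0],s[1],1]); return c,d/np.linalg.norm(d)
def onz(f,u,v,z):
    c,d=ray(f,u,v); return c+d*(z-c[2])/d[2]
def tri(r1,r2):
    A=np.zeros((3,3));b=np.zeros(3)
    for c,d in (r1,r2):
        P=np.eye(3)-np.outer(d,d);A+=P;b+=P@c
    x=np.linalg.solve(A,b); return x,[np.linalg.norm((np.eye(3)-np.outer(d,d))@(x-c)) for c,d in (r1,r2)]
def proj(f,X):
    W=np.array(f["world_to_cam"]);K=np.array(f["intrinsics"]);p=W[:3,:3]@np.array(X)+W[:3,3];s=p[:2]/p[2];s=s*(1+f["k1"]*(s@s));return K[:2,:2]@s+K[:2,2]
E
python3 - <<'E'
from h import *
o=robot.get_obs();print(o["t"],o["eef_pos"],o["tcp_rot"],o["finger_gap"],rot(o["tcp_rot"]).round(2).tolist())
ims=[]
for n in("side","top"):
    f=grab(n);cv2.imwrite(f"pics/{n}0.png",f["color"]);W=f["world_to_cam"];print(n,(-W[:3,:3].T@W[:3,3]).round(),W[2,:3].round(2))
f=grab("wrist");print(f["T_tool_cam"])
E
```

```text
0.0 [ 256.2114631  -569.53122278  221.82650207] [-0.14785377 -0.69120208 -0.14891333  0.69152279] 87.93751164054186 [[-0.0, 0.41, -0.91], [0.0, -0.91, -0.41], [-1.0, -0.0, 0.0]]
side [225. 751. 786.] [ 0.31 -0.7  -0.65]
top [ 354.   23. 1361.] [ 0.15 -0.02 -0.99]
[[ 2.07019673e-04 -2.38706386e-01  9.71091766e-01 -1.62710110e+02]
 [ 9.99999948e-01  2.88182220e-04 -1.42343629e-04  2.95269689e-02]
 [-2.45873048e-04  9.71091746e-01  2.38706433e-01 -6.53328177e+01]
 [ 0.00000000e+00  0.00000000e+00  0.00000000e+00  1.00000000e+00]]
```

View pics/side0.png

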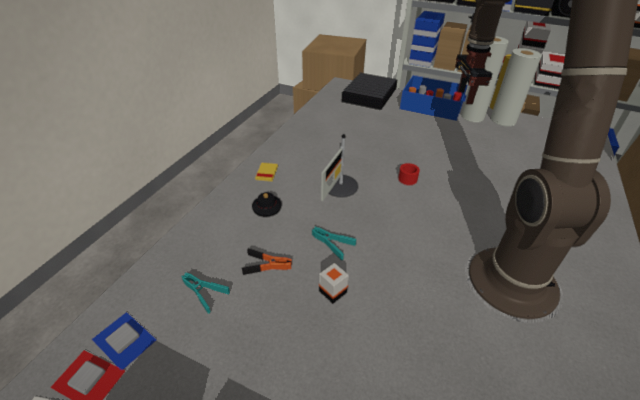

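View pics/top0.png

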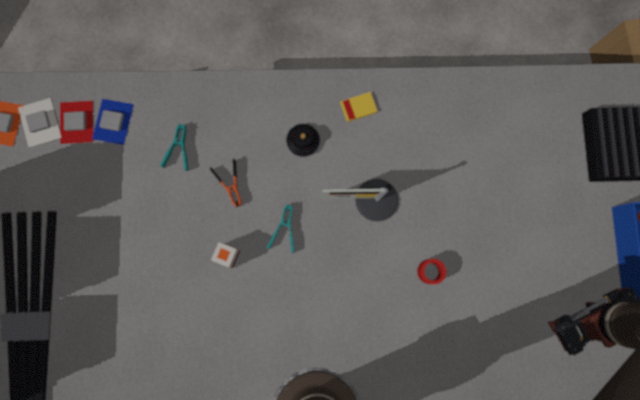

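Candidates for the clamp: the orange one at top (228,183) / side (268,262), and turquoise look-alikes at top (177,150) and (283,228). By the description I choose the orange one. The card's free edge is at top (325,191), side (322,190).

Run:
```python
from h import *
t=cv2.imread("pics/top0.png");s=cv2.imread("pics/side0.png")
a=cv2.resize(t[150:220,195:275],None,fx=5,fy=5,interpolation=2);b=cv2.resize(s[240:280,235:305],None,fx=5,fy=5,interpolation=2)
c=cv2.resize(t[175:225,315:405],None,fx=4,fy=4,interpolation=2);d=cv2.resize(s[130:205,310:365],None,fx=5,fy=3.3,interpolation=2)
W=np.zeros((600,760,3),np.uint8)
W[:350,:400]=a;W[:200,405:755]=b;W[355:555,:360]=c;W[205:205+d.shape[0],405:405+d.shape[1]]=d
cv2.imwrite("pics/crop1.png",W)
f=grab("top");g=grab("side")
for n,F in(("top",f),("side",g)):
    hsv=cv2.cvtColor(F["color"],cv2.COLOR_BGR2HSV);m=cv2.inRange(hsv,(4,150,90),(16,255,255))
    k,l,st,ce=cv2.connectedComponentsWithStats(m)
    for i in range(1,k):
        if st[i,4]>30: print(n,st[i],ce[i].round(1),onz(F,*ce[i],12).round())
```

```text
top [343 100  12  20  69] [348.7 109.8] [ 818. -111.   12.]
top [  0 102  20  44 494] [  9.6 123. ] [795. 823.  12.]
top [231 176  10  29  81] [235.9 189.9] [595. 206.  12.]
top [221 181  16  25  46] [229.1 192.7] [588. 225.  12.]
top [218 250  11  10  71] [223.2 254.2] [421. 240.  12.]
side [260 254  32  17 342] [275.5 262.8] [590. 215.  12.]
side [327 269  14  11  84] [333.6 273.7] [435. 183.  12.]
side [319 285  28  13  44] [332.7 291.6] [415. 235.  12.]
```

View pics/crop1.png

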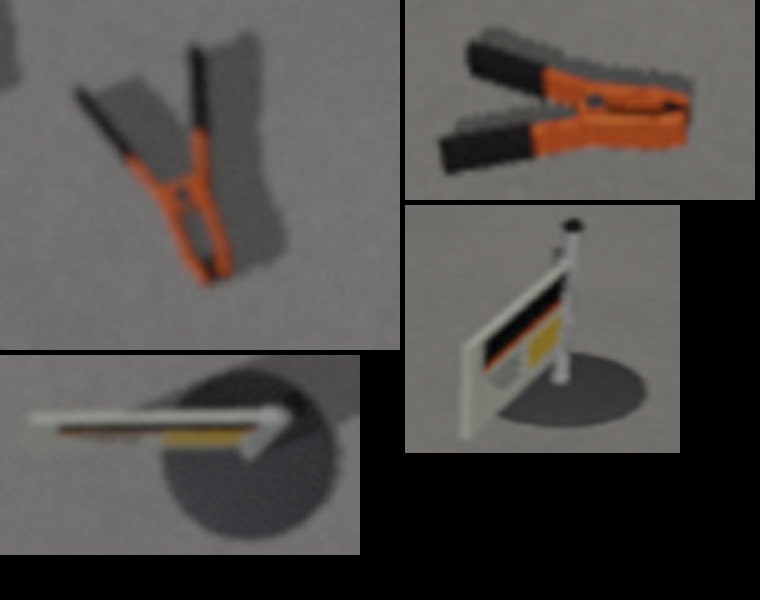

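Orange clamp confirmed: black grips, jaws towards the robot; tips at top (238.6,205.4), handle ends at (210.8,168) and (234,159.4). Card's free edge top corner: top (322.5,190), side (323,172).

Run:
```python
from h import *
f=grab("top");g=grab("side")
h1=onz(f,210.8,168,20);h2=onz(f,234,159.4,20);j=onz(f,238.6,205.4,20);p=onz(f,231.8,189,20)
print("top",h1,h2,j,p,np.linalg.norm(h1-h2))
def S(x,y):return onz(g,235+(x-405)/5,240+y/5,24)
# side crop
sh1=S(467,58);sh2=S(446,150);sj=S(688,108);sp=S(596,101);print("side",sh1,sh2,sj,sp,np.linalg.norm(sh1-sh2))
for a,b,c in((h1,h2,j),(sh1,sh2,sj)):
    m=(a+b)/2;d=c-m;print("len",np.linalg.norm(d),"ang",np.degrees(np.arctan2(d[1],d[0])),"grip from tips",c-d/np.linalg.norm(d)*99, "from ends",m+d/np.linalg.norm(d)*24)
c1=onz(f,322.5,190,160);print("card corner top",c1)
print(tri(ray(f,322.5,190),ray(g,323.5,172)))
print("side low corner",onz(g,322.3,200,55),onz(g,323.5,172,160))
# post top & foot
print("foot",onz(f,315+250/4,175+(455-355)/4,8),"post top",onz(f,315+292/4,175+(405-355)/4,204), onz(g,310+(572-405)/5,130+(226-205)/3.3,204))
```

```text
top [656.21405624 273.26906009  20.        ] [679.08815258 210.01511439  20.        ] [551.05415568 197.74149253  20.        ] [596.6007434  216.08229071  20.        ] 67.26281238314084
side [673.03485198 221.40235279  24.        ] [648.53322223 279.35729406  24.        ] [547.92211934 201.65866861  24.        ] [594.44868852 218.02052347  24.        ] 62.9214198681275
len 124.5877629210126 ang -159.36785065922626 grip from tips [643.7044903  232.62580841  20.        ] from ends [645.19041723 233.18528339  20.        ]
len 122.9290991123213 ang -156.65071382043973 grip from tips [638.81459264 240.89587413  24.        ] from ends [638.74949813 240.8677736   24.        ]
card corner top [564.01107466 -25.27833445 160.        ]
(array([561.35877541, -25.82047048, 162.36356253]), [np.float64(2.300234336990203), np.float64(2.3002343369900817)])
side low corner [561.89757    -27.76119436  55.        ] [560.25881653 -28.97779438 160.        ]
foot [ 559.32028818 -182.20850135    8.        ] post top [ 558.93590702 -178.64037668  204.        ] [ 555.75343579 -165.87695156  204.        ]
```

```bash
cat >> h.py <<'E'
def go(X,yaw):
    """shift (m, tool axes) and rotvec (deg) to reach TCP X, tool down, tool z at yaw deg"""
    o=robot.get_obs();A=rot(o["tcp_rot"]);z=np.array([np.cos(np.radians(yaw)),np.sin(np.radians(yaw)),0]);x=np.array([0,0,-1.]);B=np.c_[x,np.cross(z,x),z]
    print("t",o["t"],"pos",o["eef_pos"].round(1),"gap",round(o["finger_gap"],1),"F",o["ft_force"].round(1),"shift",((A.T@(np.array(X)-o["eef_pos"]))/1000).round(4),"rv",np.degrees(R.from_matrix(A.T@B).as_rotvec()).round(2))
E
python3 -c "
from h import *
go([641,237,200],-158);go([450,-170,280],-158)"
```

```text
t 0.35 pos [ 256.4 -569.9  222.5] gap 88.0 F [0.4 0.2 0.3] shift [ 0.0226 -0.578  -0.6818] rv [2.23 0.   0.02]
t 0.35 pos [ 256.4 -569.9  222.5] gap 88.0 F [0.4 0.2 0.3] shift [-0.0574 -0.2853 -0.3406] rv [2.23 0.   0.02]
```

Request:
arm_command:
  rows: "-0.03 -0.015 -0.018 0 0 0 0.0878; -0.06 -0.04 -0.048 0 0 0 0.0878; -0.06 -0.066 -0.079 0 0 0 0.0878; -0.06 -0.092 -0.11 0 0 0 0.0878; -0.06 -0.118 -0.14 0 0 0 0.0878; -0.06 -0.144 -0.171 0 0 0 0.0878; -0.06 -0.17 -0.202 0 0 0 0.0878; -0.06 -0.196 -0.233 1 0 0 0.0878; -0.06 -0.222 -0.264 2 0 0 0.0878; -0.06 -0.248 -0.295 2.2 0 0 0.0878"

```text
t: 1.18
eef_pos: [424.1, -220.9, 283.0]
tcp_rot: [0.135, 0.694, 0.134, -0.694]
ft_force: [-0.2, 0.2, 0.5]
finger_gap: 87.7
```

```bash
python3 -c "
from h import *
go([641,237,150],-158)"
```

```text
t 1.1833 pos [ 424.1 -220.9  283. ] gap 87.7 F [-0.2  0.2  0.5] shift [ 0.1329 -0.3437 -0.3723] rv [-0.04 -0.02 -0.05]
```

Request:
arm_command:
  rows: "0 -0.027 -0.029 0 0 0 0.0878; 0 -0.054 -0.058 0 0 0 0.0878; 0 -0.081 -0.087 0 0 0 0.0878; 0 -0.108 -0.116 0 0 0 0.0878; 0 -0.135 -0.145 0 0 0 0.0878; 0 -0.162 -0.175 0 0 0 0.0878; 0 -0.189 -0.204 0 0 0 0.0878; 0.01 -0.216 -0.233 0 0 0 0.0878; 0.03 -0.243 -0.262 0 0 0 0.0878; 0.05 -0.265 -0.287 0 0 0 0.0878"

```text
t: 2.02
eef_pos: [591.6, 132.9, 233.1]
tcp_rot: [0.135, 0.695, 0.135, -0.693]
ft_force: [0.5, -1.4, -0.2]
finger_gap: 87.6
```

Request:
arm_command:
  rows: "0.01 -0.01 -0.01 0 0 0 0.0878; 0.03 -0.03 -0.033 0 0 0 0.0878; 0.05 -0.05 -0.055 0 0 0 0.0878; 0.07 -0.07 -0.077 0 0 0 0.0878; 0.083 -0.079 -0.085 0 0 0 0.0878; 0.083 -0.079 -0.085 0 0 0 0.0878; 0.083 -0.079 -0.085 0 0 0 0.0878; 0.083 -0.079 -0.085 0 0 0 0.0878; 0.083 -0.079 -0.085 0 0 0 0.0878; 0.083 -0.079 -0.085 0 0 0 0.0878"

```text
t: 2.85
eef_pos: [640.3, 234.0, 151.2]
tcp_rot: [0.135, 0.695, 0.134, -0.693]
ft_force: [-0.9, 0.2, -0.1]
finger_gap: 87.8
```

Run:
```python
from h import *
go([641,237,60],-158)
f=grab("wrist");cv2.imwrite("pics/w1.png",f["color"]);print(onz(f,320,200,24))
```

```text
t 2.85 pos [640.3 234.  151.2] gap 87.8 F [-0.9  0.2 -0.1] shift [ 0.0912 -0.0026 -0.0016] rv [-0.09 -0.11 -0.06]
[634.87251129 227.0500084   24.        ]
```

View pics/w1.png

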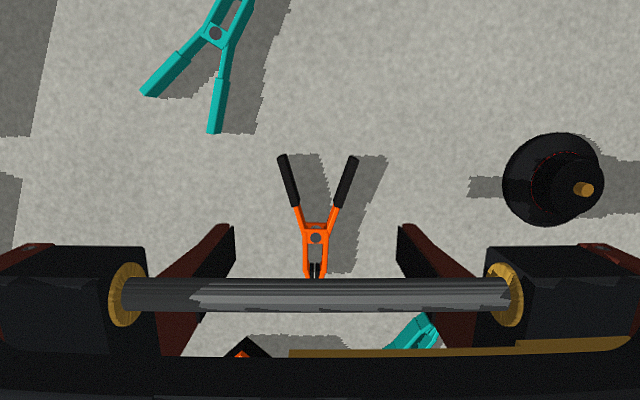

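Wrist view: handle ends at (282,157) and (353,158), pin hole (316,238), centred between the fingers (columns ~235 and ~398).

Run:
```python
from h import *
f=grab("wrist")
a,b,p=[onz(f,*q,24) for q in((282,156),(353,157),(316,238))]
m=(a+b)/2;d=p-m;L=np.linalg.norm(d);d/=L
print(a,b,p,np.linalg.norm(a-b),"L",L,"yaw",np.degrees(np.arctan2(d[1],d[0])),"grip",p-50*d)
g=p-50*d;go([g[0],g[1],4],np.degrees(np.arctan2(d[1],d[0])))
```

```text
[659.98660501 274.75393631  24.        ] [683.19558819 214.71260267  24.        ] [598.35060338 216.67484789  24.        ] 64.37094565731441 L 78.43114731759549 yaw -159.03817143100665 grip [645.04155189 234.56214303  24.        ]
t 2.95 pos [640.1 234.6 150.9] gap 87.9 F [ 0.   1.1 -0.6] shift [ 0.1469  0.0018 -0.0044] rv [ 0.98 -0.09 -0.03]
```

Request:
arm_command:
  rows: "0.02 0.002 -0.004 1 0 0 0.0878; 0.04 0.002 -0.004 1 0 0 0.0878; 0.06 0.002 -0.004 1 0 0 0.0878; 0.08 0.002 -0.004 1 0 0 0.0878; 0.1 0.002 -0.004 1 0 0 0.0878; 0.118 0.002 -0.004 1 0 0 0.0878; 0.13 0.002 -0.004 1 0 0 0.0878; 0.138 0.002 -0.004 1 0 0 0.0878; 0.143 0.002 -0.004 1 0 0 0.0878; 0.146 0.002 -0.004 1 0 0 0.0878"
  newtons: 28

```text
t: 3.78
eef_pos: [644.2, 235.2, 3.7]
tcp_rot: [0.129, 0.695, 0.129, -0.695]
ft_force: [0.1, -0.5, 0.6]
finger_gap: 87.8
```

Request:
arm_command:
  rows: "0 0 0 0 0 0 0.07; 0 0 0 0 0 0 0.06; 0 0 0 0 0 0 0.05; 0 0 0 0 0 0 0.04; 0 0 0 0 0 0 0.03; 0 0 0 0 0 0 0.02; 0 0 0 0 0 0 0.015; 0 0 0 0 0 0 0.01; 0 0 0 0 0 0 0.01; 0 0 0 0 0 0 0.01"

```text
t: 4.62
eef_pos: [644.9, 235.6, 4.5]
tcp_rot: [0.129, 0.696, 0.129, -0.695]
ft_force: [2.3, 0.6, 6.0]
finger_gap: 27.0
```

Request:
arm_command:
  rows: "-0.005 0 0 0 0 0 0.01; -0.015 0 0 0 0 0 0.01; -0.03 0 0 0 0 0 0.01; -0.05 0 0 0 0 0 0.01; -0.07 0 0 0 0 0 0.01; -0.085 0 0 0 0 0 0.01; -0.095 0 0 0 0 0 0.01; -0.1 0 0 0 0 0 0.01; -0.1 0 0 0 0 0 0.01; -0.1 0 0 0 0 0 0.01"

```text
t: 5.45
eef_pos: [643.7, 235.1, 103.4]
tcp_rot: [-0.129, -0.695, -0.129, 0.695]
ft_force: [-0.0, 0.6, -0.6]
finger_gap: 26.9
```

Run:
```python
from h import *
go([620,70,220],-90)
f=grab("wrist");g=grab("side")
W=np.vstack([cv2.resize(f["color"][100:350,200:440],(480,500)),])
s=g["color"]
u=proj(g,[600,215,115]).astype(int);print(u)
c=s[max(u[1]-45,0):u[1]+45,u[0]-30:u[0]+30];c=cv2.resize(c,(300,450));V=np.zeros((500,790,3),np.uint8);V[:,:480]=W;V[:450,485:785]=c;cv2.imwrite("pics/lift.png",V)
```

```text
t 5.45 pos [643.7 235.1 103.4] gap 26.9 F [-0.   0.6 -0.6] shift [-0.1166  0.1456  0.0814] rv [-6.898e+01  3.000e-02  1.000e-02]
[269 234]
```

View pics/lift.png

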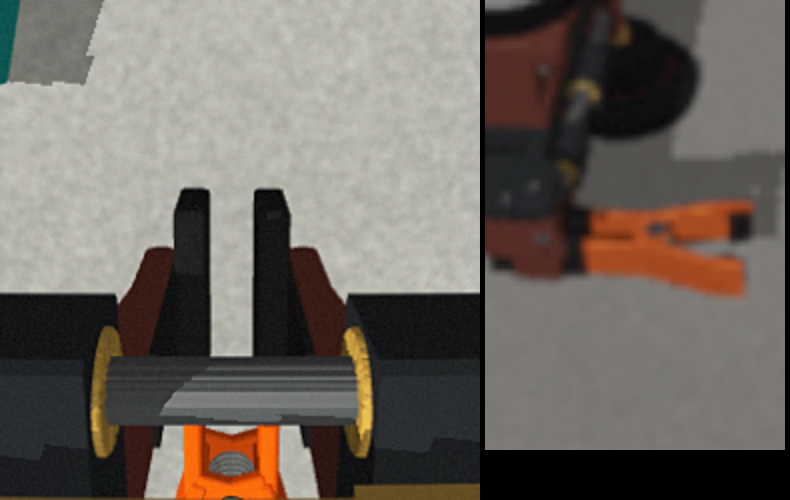

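Side crop: clamp lifted, level, jaws wide; pin hole at side px (273.4,234.8). Wrist crop: handles parallel with ends at (296,195) and (336,195).

Run:
```python
from h import *
g=grab("side");f=grab("wrist");o=robot.get_obs();A=rot(o["tcp_rot"])
def S(x,y):return 239+(x-485)/5,189+y/5
Z=o["eef_pos"][2]+19.5
for n,q in(("pin",S(657,229)),("tipL",S(751,204)),("tipR",S(746,260))):
    X=onz(g,*q,Z);print(n,X,"tool",A.T@(X-o["eef_pos"]))
for q in((296,195),(336,195)):
    X=onz(f,*q,Z);print("end",X,A.T@(X-o["eef_pos"]))
```

```text
pin [586.98316231 215.67230827 121.98740884] tool [-19.38970488  -2.18395879  59.64692756]
tipL [552.77947214 180.58435222 121.98740884] tool [-19.30783334  18.29375946 104.1633676 ]
tipR [537.23631607 215.55261194 121.98740884] tool [-19.30339632 -19.92307493 106.12358135]
end [669.66886506 254.60154639 121.98740884] [-19.55808774  -8.85015959 -31.50099854]
end [676.27758645 237.42572401 121.98740884] [-19.55848897   9.55321087 -31.50632602]
```

Run:
```python
from h import *
f=grab("top");b=f["color"].min(2).astype(float)
print(b[185:200,318:386:3].astype(int))
u=np.arange(328,372);r=np.arange(184,193)
v=[]
for c in u:
    w=np.clip(b[184:193,c]-120,0,None);v.append((w*r).sum()/max(w.sum(),1))
k=np.polyfit(u,v,1);print(k,np.std(np.polyval(k,u)-v))
P=onz(f,325,np.polyval(k,325),160);Q=onz(f,372,np.polyval(k,372),160);d=P-Q;print(P,Q,"stand y angle",np.degrees(np.arctan2(d[1],d[0])))
print(b[188:191,316:332].astype(int))
g=grab("side");bb=g["color"].min(2);print(bb[175:200:6,314:340].astype(int))
```

```text
[[129 132 134 131 129 128 128 129 130 130 129 126 118  96  71  36  41  41
   47  41  41  45  40]
 [131 130 131 132 129 130 127 128 131 131 129 118 103  88  59  40  41  40
   42  45  43  51  49]
 [129 129 131 131 130 128 129 129 130 131 125 105  95  90  57  52  52  52
   54  57  61  88  80]
 [129 130 132 135 133 134 136 137 136 137 121 108 111 109  96  94  94  94
   98 102 101 132 118]
 [131 133 145 146 146 148 151 150 150 150 139 136 144 144 140 140 139 138
  141 143 142 157 143]
 [130 136 158 157 155 157 157 158 155 154 150 150 155 155 153 153 154 152
  155 151 149 163 149]
 [130 135 155 156 144 142 141 141 136 134 132 134 134 134 131 128 130 129
  129 124 126 153 144]
 [129 134 143 141 110 103 100  95  89  90  88  87  85  83  85  78  77  78
   79  72  87 136 129]
 [130 132 132 129  78  60  62  63  57  58  60  61  61  52  52  48  41  39
   38  49  91 127 116]
 [132 134 127 126  82  74  77  77  77  76  77  88  89  67  60  60  51  46
   47  72 114 124  94]
 [132 132 128 126 111 107 103  97  98  98  99 113 115  74  66  64  61  56
   54 101 126 121  70]
 [131 133 128 130 126 124 119 112
[... 572 characters left out ...]
35 133 134 133 133]
 [130 132 131 132 130 133 137 143 145 146 147 146 146 147 146 145]
 [131 129 130 132 133 136 144 151 158 158 157 157 156 156 155 155]]
[[118 117 116 117 117 117 118 130 138 130 123  98  32  11  22  62 104 117
  113 119 103  50  47  81 111 122]
 [116 116 117 117 116 118 119 131 139 130 123 114 108 111 107 107 105 103
  110 121 125 121 103  70  60 101]
 [115 116 117 117 116 115 120 135 140 131 124 125 125 126 126 126 125 121
  100  72  61  61  62  62  61  62]
 [118 118 118 120 120 117 121 135 139 128 125 126 126 120  96  65  59  63
   65  65  64  65  65  65  66  65]
 [118 119 119 119 119 119 123 135 139 127 120 118 117 117 118 118 118 118
  117 116 117 117 119 119 119 117]]
```

Run:
```python
from h import *
f=grab("top");g=grab("side")
P=onz(f,322.3,190.1,160);Q=onz(f,372,189.85,160);d=P-Q;print(P,Q,np.degrees(np.arctan2(d[1],d[0])))
for v in(175,187,199):
    c,d=ray(g,322.2,v);print(c+d*(P[1]-c[1])/d[1])
E2=np.array([561.5,-26,107.5]);yaw=-91;z=np.array([np.cos(np.radians(yaw)),np.sin(np.radians(yaw)),0])
print("final TCP",E2-z*(54+23)+[0,0,-7.5]); 
T=E2-z*(54+23+60)+[0,0,-7.5];print(T);go(T,yaw)
```

```text
[563.77328044 -24.78161687 160.        ] [ 561.73447868 -146.72583014  160.        ] 89.04215337246316
[562.31854986 -24.78161687 151.52102128]
[561.67502303 -24.78161687 107.76873506]
[560.99562964 -24.78161687  61.63405553]
final TCP [562.8438353   50.98827253 100.        ]
[563.89097968 110.97913424 100.        ]
t 5.85 pos [643.8 235.3 103.1] gap 27.3 F [ 0.1  0.2 -1.6] shift [0.0032 0.0873 0.1192] rv [-6.797e+01  3.000e-02  3.000e-02]
```

Request:
arm_command:
  rows: "0 0.007 0.01 -6 0 0 0.01; 0 0.016 0.022 -13 0 0 0.01; 0 0.025 0.034 -20 0 0 0.01; 0 0.034 0.046 -27 0 0 0.01; 0 0.043 0.058 -34 0 0 0.01; 0.002 0.052 0.07 -41 0 0 0.01; 0.003 0.061 0.083 -48 0 0 0.01; 0.003 0.07 0.096 -55 0 0 0.01; 0.003 0.08 0.11 -62 0 0 0.01; 0.003 0.087 0.119 -68 0 0 0.01"

```text
t: 6.68
eef_pos: [563.3, 109.9, 100.5]
tcp_rot: [-0.497, -0.502, -0.497, 0.503]
ft_force: [0.3, -0.1, -0.2]
finger_gap: 27.1
```

Request:
arm_command:
  rows: "0 0 0 0 0 0 0.01; 0 0 0 0 0 0 0.01; 0 0 0 0 0 0 0.01; 0 0 0 0 0 0 0.01; 0 0 0 0 0 0 0.01; 0 0 0 0 0 0 0.01; 0 0 0 0 0 0 0.01; 0 0 0 0 0 0 0.01; 0 0 0 0 0 0 0.01; 0 0 0 0 0 0 0.01"

```text
t: 7.52
eef_pos: [564.1, 111.4, 100.6]
tcp_rot: [-0.496, -0.504, -0.496, 0.504]
ft_force: [0.6, -0.5, -0.8]
finger_gap: 27.3
```

Run:
```python
from h import *
go([562.8,51,100],-91)
f=grab("top");g=grab("side")
cv2.imwrite("pics/a_top.png",f["color"]);cv2.imwrite("pics/a_side.png",g["color"])
V=np.zeros((600,800,3),np.uint8)
V[:360,:]=cv2.resize(f["color"][165:219,265:385],(800,360),interpolation=2)
V[:,:][365:600,:]=0
V[362:600,:]=cv2.resize(g["color"][160:231,210:449],(800,238),interpolation=2)
cv2.imwrite("pics/a.png",V)
```

```text
t 7.5167 pos [564.1 111.4 100.6] gap 27.3 F [ 0.6 -0.5 -0.8] shift [ 0.0006 -0.0003  0.0605] rv [ 0.02  0.   -0.  ]
```

View pics/a.png

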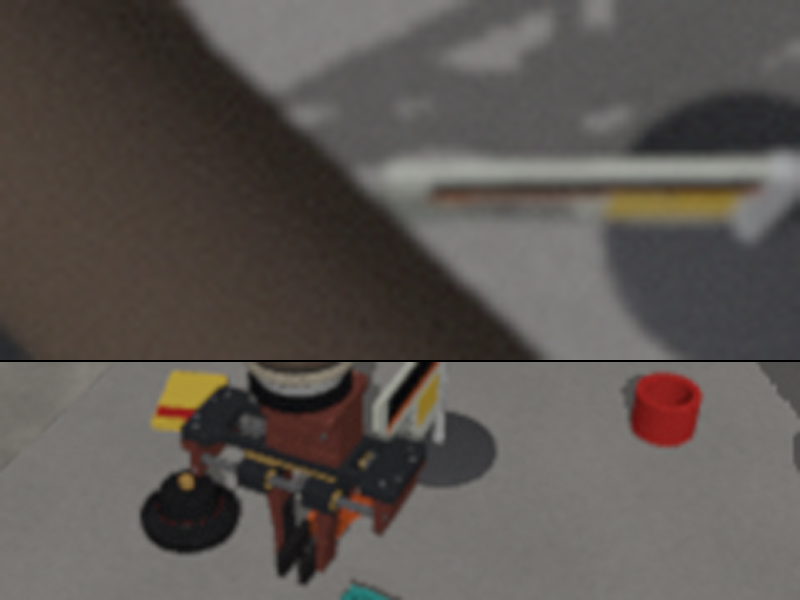

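Top view: forearm hides the clamp, card edge at ~(325,190) unchanged. Side view: gripper hides the jaws. Trying the wrist camera's gaps.

Run:
```python
from h import *
f=grab("wrist");cv2.imwrite("pics/w2.png",cv2.resize(f["color"][170:380,180:460],(800,600),interpolation=2))
for n,X in(("corner160",[563,-25.5,160]),("edge107",[562,-25.5,107.5]),("edge55",[562,-25.5,55]),("tipmid",[563,6,107]),("tipmidlow",[563,6,96]),("tiphi",[563,6,120])):
    u=proj(f,X);print(n,u.round(1),((u-[180,170])*800/280).round())
```

```text
corner160 [317.  544.1] [ 391. 1069.]
edge107 [315. 445.] [386. 786.]
edge55 [315.  381.7] [386. 605.]
tipmid [315.7 406.4] [388. 675.]
tipmidlow [315.7 391.9] [388. 634.]
tiphi [315.7 425.4] [388. 730.]
```

View pics/w2.png

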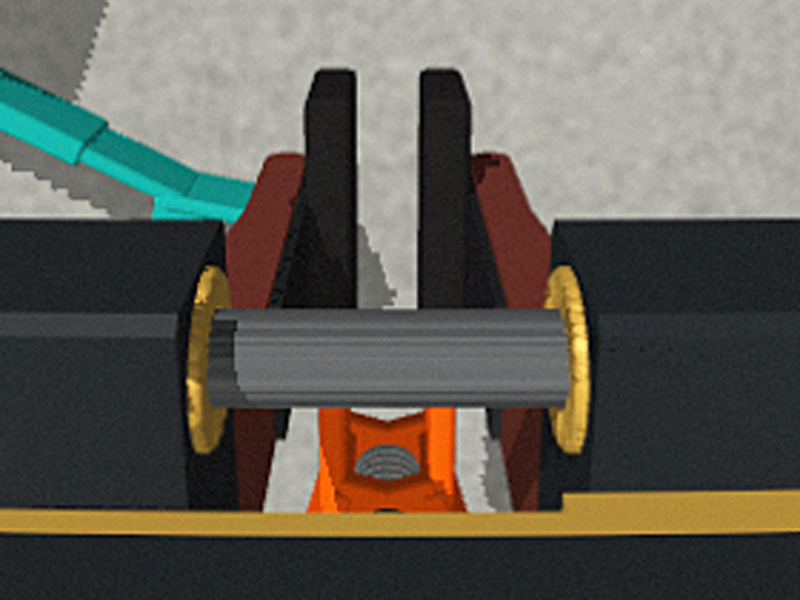

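Run:
```python
from h import *
o=robot.get_obs();A=rot(o["tcp_rot"]);f=grab("wrist")
for r in(510,515):
    X=onz(f,180+388*.35,170+r*.35,o["eef_pos"][2]+19.5);print("hole rear edge",A.T@(X-o["eef_pos"]))
for r in(70,):
    X=onz(f,180+330*.35,170+r*.35,o["eef_pos"][2]-4.5);print("handle end low",A.T@(X-o["eef_pos"]))
```

```text
hole rear edge [-19.49828299   0.66594349  52.03744645]
hole rear edge [-19.49824688   0.66664492  53.14161179]
handle end low [  4.49890701 -10.23910304 -25.89226357]
```

Request:
arm_command:
  rows: "0 0 0.006 0 0 0 0.01; 0 0 0.012 0 0 0 0.01; 0 0 0.018 0 0 0 0.01; 0 0 0.024 0 0 0 0.01; 0 0 0.03 0 0 0 0.01; 0 0 0.036 0 0 0 0.01; 0 0.0005 0.042 0 0 0 0.01; 0 0.0005 0.048 0 0 0 0.01; 0 0.0005 0.053 0 0 0 0.01; 0 0.0005 0.058 0 0 0 0.01"

```text
t: 8.55
eef_pos: [563.7, 52.8, 100.6]
tcp_rot: [0.496, 0.504, 0.496, -0.504]
ft_force: [-1.0, -0.0, -0.3]
finger_gap: 27.1
```

Request:
arm_command:
  rows: "0 0 0 0 0 0 0.01; 0 0 0 0 0 0 0.01; 0 0 0 0 0 0 0.01; 0 0 0 0 0 0 0.01; 0 0 0 0 0 0 0.01; 0 0 0 0 0 0 0.01; 0 0 0 0 0 0 0.01; 0 0 0 0 0 0 0.01; 0 0 0 0 0 0 0.01; 0 0 0 0 0 0 0.01"

```text
t: 9.38
eef_pos: [563.7, 53.4, 100.6]
tcp_rot: [0.496, 0.504, 0.496, -0.504]
ft_force: [-0.1, -0.2, -1.6]
finger_gap: 26.9
```

Run:
```python
from h import *
go([563.5,53.5,100.5],-91)
f=grab("top");g=grab("side");a=cv2.imread("pics/a_top.png");s=cv2.imread("pics/a_side.png")
V=np.zeros((600,800,3),np.uint8)
V[:300,:400]=cv2.resize(f["color"][165:225,320:400],(400,300),interpolation=2)
V[:300,400:]=cv2.resize(a[165:225,320:400],(400,300),interpolation=2)
V[300:,:]=cv2.resize(g["color"][145:211,290:378],(800,300),interpolation=2)
V[300:,:400]=cv2.resize(g["color"][140:215,285:385],(400,300),interpolation=2)
V[300:,400:]=cv2.resize(s[140:215,285:385],(400,300),interpolation=2)
cv2.imwrite("pics/b.png",V)
```

```text
t 9.3833 pos [563.7  53.4 100.6] gap 26.9 F [-0.1 -0.2 -1.6] shift [ 0.0001 -0.0002 -0.0001] rv [ 0.03 -0.   -0.  ]
```

View pics/b.png

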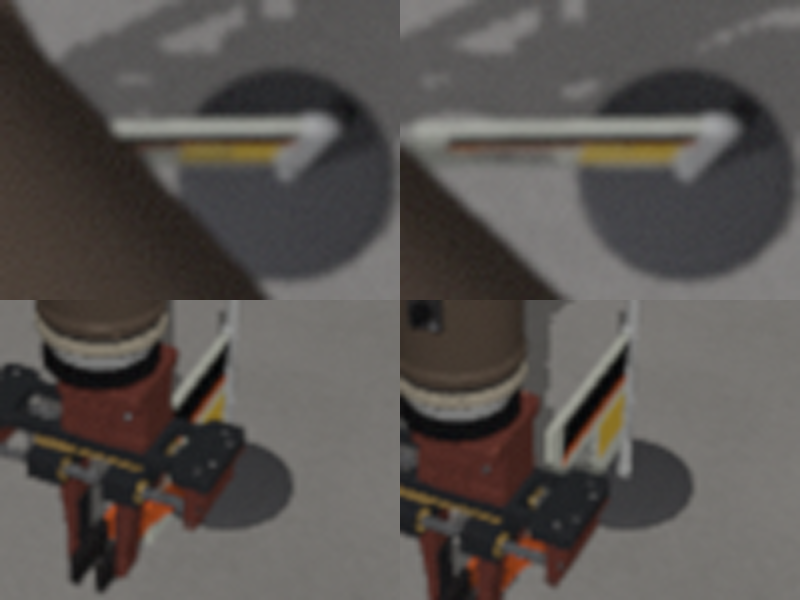

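```bash
python3 -c "
from h import *
a=cv2.imread('pics/top0.png',0)[165:225,362:405].astype('f4');b=cv2.cvtColor(grab('top')['color'],6)[165:225,362:405].astype('f4')
print(cv2.phaseCorrelate(a,b));o=robot.get_obs();print(o['t'],o['eef_pos'],o['ft_force'],o['finger_gap'],abs(o['dq']).max())
print(robot.finish_job())"
```

```text
((0.6203328181979053, -0.02428960960216031), 0.7228615886193734)
9.5333 [563.66478928  53.35864806 100.65539552] [-0.25998537 -1.40892787 -0.50751799] 26.83720633301173 0.0015191828378296962
the job is handed in; nothing more can be done
None
```

I picked up the orange clamp by its handles and squeezed it to the stop with a 28 N grip. I then lifted it, turned it square to the card, slid it around the free edge, and handed the job in while holding it there, at about 9.5 s.

**Last checks that agreed:**
- The finger gap is 26.8 mm, so the clamp is at its stop, and the arm is still.
- The tool is pointing down and lined up with the card's measured direction to within about a degree.
- By calculation, the edge lies about 23 mm ahead of the pin and the mouth is at about 108 mm height. The side clearance is about 9 mm, give or take 3 mm.
- The force readings stayed within their usual noise of about 1.5 N.
- The stand looks in the same place in the pictures taken before and after the last approach.

**What was unsure or disagreed:**
- The arm and gripper hide the jaws and the edge in all three cameras. The final fit is therefore calculated from separate measurements of the clamp and the card, not seen directly.
- The estimates of where the pin sits in the fingers ranged from about 51 to 59 mm; I used 56 mm.
- The force noise is larger than the 0.2 N contact limit, so it cannot rule out a very light touch on the card.
- An image match of the foot area against the first picture gave a shift of 0.6 pixel, about 1.5 mm. I read that as the arm's shadow and body changing the picture, but I did not confirm it. It is well under the 12 mm limit.

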